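# Feed a parked slide carrier into the keyed gravity chute

## Task

Pull the slide carrier out of its parking sleeve, lay it flat on the worktop and let go, so that you can take it again by its blue grip. Feed it nose first into the upper mouth of the sloping chute, its orange rib lined up with the orange-edged slit in the chute's cover, and let it slide all the way down to the stop. Do not knock over or push away the beaker, the staining jar or the small red-capped bottle.

Things in the scene. Friction and masses are not known exactly. Their poses are not given: they have to be found in the camera images.
- carrier_center (a point): Centre of the loose slide carrier: 130 mm long, 0.14 kg, half-way up its 32 mm height (16 mm above its flat underside). x axis points to its nose, z up. The white nose part spans x -20 to +65 mm, 44 mm wide. It starts in the sleeve, blue grip inside, about 55 mm of the white nose sticking out.
- carrier_grip (a point): Centre of the carrier's blue ribbed grip (its tail), half-way up, 43 mm behind the carrier's centre; axes as the carrier's. The grip is 45 mm long, 26 mm wide, 32 mm high. The carrier's centre of mass lies about 11 mm ahead of its centre.
- carrier_rib (a point): Centre of the top of the carrier's orange key rib: 72 mm long, 10 mm wide, standing 15 mm above the white body's top, off-centre on the left (looking to the nose), 21 mm ahead and 11 mm left of the carrier's centre; axes as the carrier's.
- sleeve: Fixed grey parking sleeve, a tunnel on the worktop, 80 mm long, 64 mm wide, 62 mm high, open only at its +x end. Origin: centre of its underside; x axis points out of the opening, z up. Inside 54 mm wide, floor 4 mm and ceiling 58 mm above the worktop; the floor juts out 17 mm past the opening. The carrier pulls straight out along +x.
- chute_track: Sloping covered channel of the fixed chute, on legs. Origin: on its floor, mid-width, at the cover's front edge (the mouth), 150 mm above the worktop; x points downhill along the floor, 25 degrees below level; z square to the floor, up. 50 mm wide inside, walls 5 mm, 37 mm from floor to cover; solid, no room for fingers beside the carrier. Slick floor (friction about 0.2): the carrier slides by itself.
- slit_start (a point): Start of the orange-edged slit in the chute's 4 mm cover, at the mouth, mid-slit, 11 mm left of mid-channel (looking downhill), on the cover's top; axes as the channel's. The slit is 17 mm wide and runs the cover's whole length (240 mm); the carrier's rib must run in it. A carrier put in tail first has its rib on the wrong side and jams on the cover.
- sill_edge (a point): Upper end of the open sill ahead of the chute's mouth: on the floor, mid-width, 30 mm uphill of the mouth; axes as the channel's. The sill's 34 mm high side walls flare from 50 mm apart at the mouth to about 64 mm here; the cover's lips bend up over the last 17 mm before the mouth.
- chute_home (a point): Where the carrier's centre rests when its nose is on the stop: mid-channel, 216 mm downhill of the mouth, 16 mm above the floor; axes as the channel's. The stop (rubber pad) lies 65 mm further downhill.
- beaker: Loose clear plastic beaker, 55 mm wide, 68 mm high, upright; origin at the centre of its underside. To be left alone.
- stain_jar: Loose square clear staining jar with purple content, 62 x 62 x 109 mm, upright; origin at the centre of its underside. To be left alone.
- red_bottle: Loose small white bottle with a red cap, 26 mm wide, 73 mm high, upright; origin at the centre of its underside. To be left alone.

How it is judged:
On the way:
1. the carrier lies flat on the worktop, wholly out of the sleeve (its centre over 105 mm from the sleeve's origin), let go (height (world z) of carrier_center below 0.022 m and angle between carrier_center's own z axis and vertical below 0.1 rad and horizontal distance between carrier_center and sleeve above 0.105 m and contact force between the fingers and carrier below 0.05 N and linear speed of carrier below 0.02 m/s), for 0.2 s.
At the end, for the whole second after the job is handed in: The carrier rests in the chute's channel against the stop: its centre within 10 mm of 216 mm down the channel from the mouth, within 8 mm of mid-width and of its resting height, in line with the channel within 0.12 rad, and still (under 20 mm/s) (x of carrier_center in the frame of chute_track between 0.206 and 0.226 m and y of carrier_center in the frame of chute_track between -0.008 and 0.008 m and z of carrier_center in the frame of chute_track between 0.008 and 0.024 m and angle between the x axis of carrier_center and the x axis of chute_track, either way round below 0.12 rad and linear speed of carrier below 0.02 m/s); the robot touches nothing.
It fails at once if the beaker is knocked over or pushed away (tilted over 0.5 rad or moved over 40 mm) (distance of beaker from where it was at the start of the episode above 0.04 m or angle between beaker's own z axis and vertical above 0.5 rad).
It fails at once if the staining jar is knocked over or pushed away (tilted over 0.5 rad or moved over 40 mm) (distance of stain_jar from where it was at the start of the episode above 0.04 m or angle between stain_jar's own z axis and vertical above 0.5 rad).
It fails at once if the red-capped bottle is knocked over or pushed away (tilted over 0.5 rad or moved over 40 mm) (distance of red_bottle from where it was at the start of the episode above 0.04 m or angle between red_bottle's own z axis and vertical above 0.5 rad).
It also fails if it takes over 58 s, if anything falls off the work surface, if the arm or the gripper's body presses on something with over 40 N, if the wrist force passes 120 N, or if a joint passes its speed limit or range.

## Robot

A 7-joint arm with a two-finger parallel gripper is mounted at the origin on a cart in front of the work surface, level with it; the furniture and walls round the work are solid. World frame = base frame: x ahead of the robot, y to its left, z up, the work surface at z = 0. Lengths are in m, angles in rad, forces in N, time in s.
With the tool pointing down it reaches from about 0.425 to 0.825 m from the base axis. Payload 3.6 kg.
Tool frame: the origin (TCP) lies midway between the tips of the shut fingers; the grasp point (between the pads) lies 19 mm behind it; z points along the fingers, y is the direction in which the jaws open and shut (so a half turn about z gives the same grasp; the last joint's range is limited). The gripper opens to 93 mm and grips with 3 to 60 N. Pads are 15 mm wide; open, the fingers measure 128 mm over their backs; the gripper's body (75 mm by 188 mm) begins 65 mm behind the grasp point.
Start: joints at [1.137, 0.615, -0.013, 1.423, 0.008, 1.103, -0.04], TCP at [0.257, -0.597, 0.219] pointing down, gripper open.
Joint ranges: [-3.12, 3.12], [-0.3, 2.06], [-1.34, 1.32], [0.26, 2.42], [-1.36, 4.5], [0.01, 1.98], [-2.84, 2.84]. Speed limits (rad/s): [2.79, 2.79, 3.14, 3.14, 3.14, 3.14, 3.14].

## Interface

Orientations are given as a 3x3 rotation matrix whose columns are the frame's x, y, z axes.
In Python, from cell import bot, solver, imaging, job, readout gives the robot as it stands. Calls block until the motion is done:
- bot.move_ptp(position, orientation): joint-space move of the TCP to a pose.
- bot.move_straight(position, orientation=None, max_speed=0.15, until_force=None): straight line of the TCP; orientation=None keeps the orientation; max_speed is the mean speed in m/s. With until_force (N) it stops when the force on the tool has changed by that much, and returns True; else False.
- bot.set_joints(angles): joint-space move.
- bot.ungrasp() and bot.gripper_close(grip_force=None): open the fingers fully, or close them until they stop; grip_force is the grip in N (None keeps the last).
- bot.wait(seconds).
- solver.solve_ik(position, orientation): joint angles nearest the present ones, or None.
- imaging.grab_frame(name): name is "scene" or "top"; returns a dict with "image" (420x560x3 uint8, blue, green, red), "fov_y" (degrees; the focal length in pixels is half the picture's height over the tangent of half this angle, whatever the lens; pixels are square), "cx", "cy" (the principal point, pixels), "k1" (the pictures are not rectified: a ray, as slopes to the right and down, at radius r is drawn at 1 + k1 r^2 times it, then the intrinsics apply), "R" (3x3) and "t" (3): a world point X has camera coordinates R X + t. Camera axes: x right, y down, z forward; pixel columns grow to the right and rows downward; lengths in m; the calibration is good to about 2 mm. A picture is of the moment at which its call begins. There is no depth.
A pose or a line that the arm cannot do raises bot.Unreachable and nothing moves.
- job.finish_job(): hands the job in, once; it reports no verdict.
Readings, each from a call of its own:
- readout.current_t(): time.
- readout.current_qpos(): joint angles.
- readout.current_qvel(): joint speeds.
- readout.current_effort(): joint torques, N m.
- readout.current_tool_pos(): TCP position.
- readout.current_tcp_rot(): TCP orientation.
- readout.current_force(): force on the tool from outside, world axes, zero at the start.
- readout.current_ft_torque(): the same for the moment, N m.
- readout.current_opening(): opening from 0.0 (shut) to 1.0 (fully open).
Only numpy, scipy, OpenCV 4.12 (cv2) and the standard library are available. Lean on these libraries where they do the work, as an engineer would, in place of code of your own. Each camera call takes 0.05 s, during which the arm holds its last target. There are 200 camera calls.

## Working session

There is one attempt and no reset: what is moved stays moved. The work goes in short steps, each a Python script; the robot and the scene stay as the last script left them, time stands still between calls to the robot, and variables do not carry over. Pictures are saved under pics/ and viewed, about 8 in all and at most 12, crops included, and the job is handed in when it is done.

```bash
ls; mkdir -p pics
cat > h.py <<'E'
import numpy as np, cv2
from cell import bot, solver, imaging, job, readout
def grab(n,f=None):
    d=imaging.grab_frame(n)
    if f: cv2.imwrite('pics/'+f,d['image'])
    return d
def K(d):
    h=d['image'].shape[0]; f=h/2/np.tan(np.radians(d['fov_y'])/2)
    return np.array([[f,0,d['cx']],[0,f,d['cy']],[0,0,1.]]),np.array([d['k1'],0,0,0,0.])
def ray(d,uv):
    k,D=K(d); p=cv2.undistortPoints(np.array(uv,float).reshape(-1,1,2),k,D).reshape(-1,2)
    R=np.array(d['R']);t=np.array(d['t'])
    v=np.c_[p,np.ones(len(p))]@R; return -R.T@t, v
def onz(d,uv,z):
    c,v=ray(d,uv); return c+v*((z-c[2])/v[:,2])[:,None]
def tri(d1,a,d2,b):
    c1,v1=ray(d1,a);c2,v2=ray(d2,b);o=[];g=[]
    for p,q in zip(v1,v2):
        s=np.linalg.lstsq(np.c_[p,-q],c2-c1,rcond=None)[0]
        x=c1+s[0]*p;y=c2+s[1]*q;o.append((x+y)/2);g.append(np.linalg.norm(x-y))
    return np.array(o),np.array(g)
def proj(d,X):
    k,D=K(d); return cv2.projectPoints(np.array(X,float).reshape(-1,3),cv2.Rodrigues(np.array(d['R']))[0],np.array(d['t'],float),k,D)[0].reshape(-1,2)
E
python3 - <<'E'
from h import *
for n in('scene','top'):
    d=grab(n,n+'0.png'); print(n,d['fov_y'],d['cx'],d['cy'],d['k1'],-np.array(d['R']).T@d['t'])
    cv2.imwrite(f'pics/{n}0b.png',cv2.resize(d['image'],(800,600),interpolation=cv2.INTER_CUBIC))
E
```

```text
pics
scene 55.634044609212964 272.5396689535502 211.35115870415135 -0.012143547776431642 [-0.08493904  0.36344274  0.71090919]
top 48.69612439827577 283.74372457627334 204.88587029034807 -0.09982723781776408 [0.40963349 0.06377329 1.27248628]
```

View pics/scene0b.png

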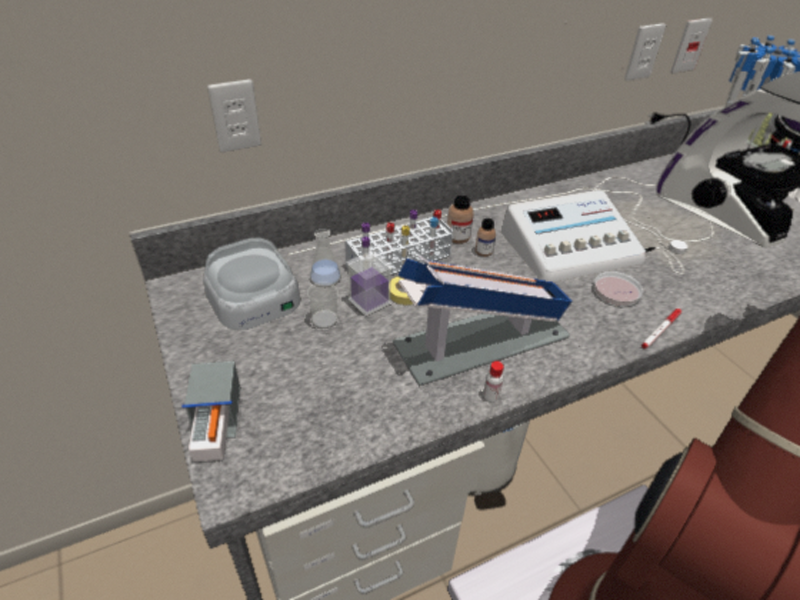

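View pics/top0b.png

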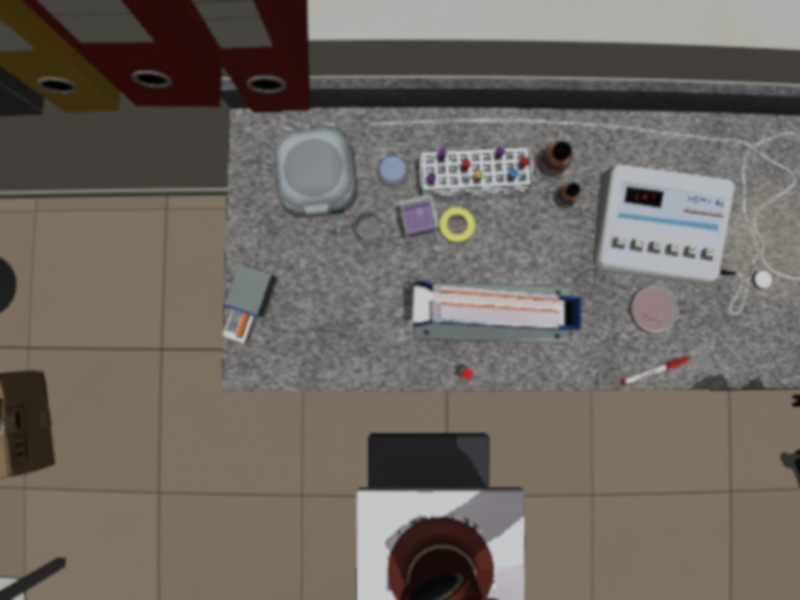

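The scene view shows the sleeve at the left (carrier nose toward the desk's front edge), the chute mid-desk with its mouth on the left end (running to −y), the bottle in front of it, and the beaker and jar behind. In the top view (800 px scale) the sleeve is at about (248,290), carrier nose (237,338), chute mouth (430,305), and stop end (580,310).

Run:
```python
from h import *
t=cv2.imread('pics/top0.png');s=cv2.imread('pics/scene0.png')
def c(im,x0,y0,w,h,k):
    return cv2.resize(im[y0:y0+h,x0:x0+w],None,fx=k,fy=k,interpolation=cv2.INTER_CUBIC)
o=np.zeros((600,800,3),np.uint8)
def put(a,x,y): o[y:y+a.shape[0],x:x+a.shape[1]]=a
put(c(t,150,180,50,68,4),0,0)       # top sleeve x4
put(c(t,280,185,140,70,4),220,0)    # top chute x4
put(c(s,125,245,50,80,4),0,280)     # scene sleeve
put(c(s,270,170,140,80,4),220,280)  # scene chute
cv2.imwrite('pics/m1.png',o)
```

```text
(no output)
```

View pics/m1.png

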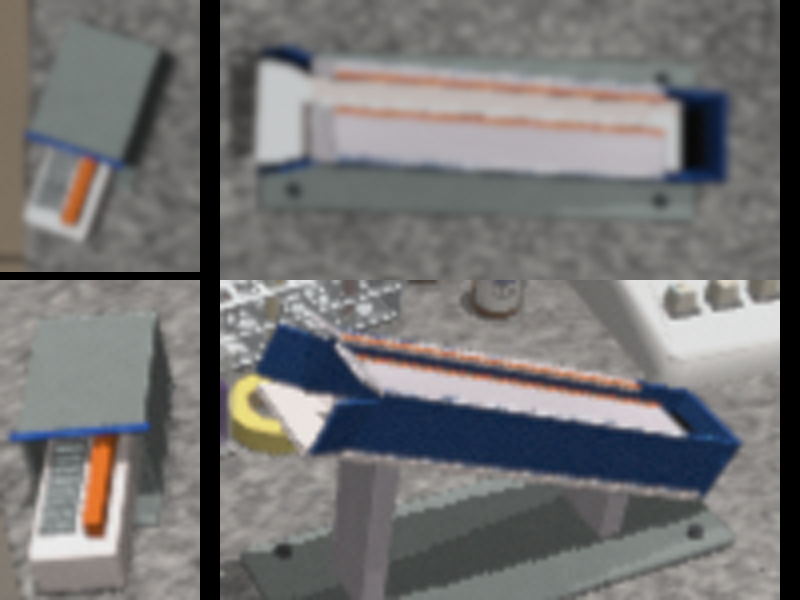

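The crops give usable corners (mosaic px): sleeve top (72,18),(165,45),(122,163),(28,133). The slit's orange edges run about (333,75)–(665,98) and (333,107)–(665,131) in the top view. Next I compute world positions with orange masks.

Run:
```python
from h import *
np.set_printoptions(precision=4,suppress=True)
dt=grab('top');ds=grab('scene')
M=lambda l,x0,y0,X,Y:[((x-X)/4+x0-.375,(y-Y)/4+y0-.375) for x,y in l]
# sleeve
c=onz(dt,M([(72,18),(165,45),(122,163),(28,133)],150,180,0,0),.062); print('sleeve top',c[:,:2].tolist())
ax=(c[2]+c[3]-c[0]-c[1])[:2]; print('len',np.linalg.norm(ax)/2,'w',np.linalg.norm(c[0]-c[1]),'ctr',c.mean(0)[:2],'yaw',np.degrees(np.arctan2(ax[1],ax[0])))
c=onz(ds,M([(38,315),(157,315),(148,428),(12,438)],125,245,0,280),.062); ax=(c[2]+c[3]-c[0]-c[1])[:2]; print('scene len',np.linalg.norm(ax)/2,'w',np.linalg.norm(c[0]-c[1]),'ctr',c.mean(0)[:2],'yaw',np.degrees(np.arctan2(ax[1],ax[0])))
def orange(d,x0,y0,x1,y1):
    h=cv2.cvtColor(d['image'],cv2.COLOR_BGR2HSV); m=cv2.inRange(h,(4,110,110),(16,255,255)); z=np.zeros_like(m); z[y0:y1,x0:x1]=m[y0:y1,x0:x1]
    n,l,s,ct=cv2.connectedComponentsWithStats(z); return [(ct[i],np.argwhere(l==i)[:,::-1],s[i]) for i in range(1,n) if s[i][4]>5]
for nm,d,b,b2 in(('top',dt,(150,180,200,250),(290,190,410,230)),('scene',ds,(125,245,175,325),(280,175,410,225))):
    for q in orange(d,*b):
        r=cv2.minAreaRect(q[1].astype(np.float32)); p=cv2.boxPoints(r); w=onz(d,p,.051); print(nm,'rib',q[0],q[2][4],onz(d,[q[0]],.051)[0],w[:,:2].tolist())
    for q in orange(d,*b2): print(nm,'slit',q[0],q[2]); 
# slit ends from pics
for nm,d,pts in(('top',dt,M([(333,75),(333,107),(665,98),(665,131)],280,185,220,0)),('scene',ds,M([(345,340),(357,357),(640,385),(660,403)],270,170,220,280))):
    print(nm,'start',onz(d,pts[:2],.187),'end',onz(d,pts[2:],.0857))
h=cv2.cvtColor(dt['image'],cv2.COLOR_BGR2HSV); m=cv2.inRange(h,(0,150,80),(8,255,255))|cv2.inRange(h,(172,150,80),(180,255,255)); m[:250]=0;m[275:]=0;m[:,:300]=0;m[:,350:]=0
print('bottle',onz(dt,[np.argwhere(m)[:,::-1].mean(0)],.073))
print('beaker',onz(dt,[(368/1.4286,228/1.4286)],.034),'jar',onz(dt,[(418/1.4286,217/1.4286)],.1),'yel',onz(dt,[(457/1.4286,225/1.4286)],.0))
print('desk edges',onz(dt,[(223/1.4286,300/1.4286),(300/1.4286,390/1.4286)],0))
```

```text
sleeve top [[0.5763500912473614, 0.3736161783162185], [0.5582964568713119, 0.3110591747686471], [0.4803012242377739, 0.338036148928472], [0.499945931001977, 0.40113419384329585]]
len 0.0818670819413325 w 0.06511000235781703 ctr [0.5287 0.356 ] yaw 160.55960670621894
scene len 0.08161266671380597 w 0.06464116501355888 ctr [0.5212 0.3575] yaw 162.00933057509891
top rib [169.3167 227.5167] 60 [0.4619 0.3691 0.051 ] [[0.4428645070661783, 0.3800250051588995], [0.4834697941710103, 0.3672047753177765], [0.4805692532378693, 0.35828065731706005], [0.43999327998792515, 0.37111234540478266]]
scene rib [149.155  295.9767] 129 [0.4552 0.3689 0.051 ] [[0.4298905670655529, 0.38179580646142075], [0.4875680195853089, 0.3654384643828441], [0.4811200077205164, 0.3544089999300147], [0.42384050005852486, 0.3713423684072113]]
top start [[0.5134 0.009  0.187 ]
 [0.4946 0.0091 0.187 ]] end [[ 0.5084 -0.2104  0.0857]
 [ 0.4871 -0.21    0.0857]]
scene start [[0.5052 0.0076 0.187 ]
 [0.4895 0.0087 0.187 ]] end [[ 0.5045 -0.2102  0.0857]
 [ 0.4849 -0.211   0.0857]]
bottle [[ 0.3749 -0.0438  0.073 ]]
beaker [[0.6471 0.137  0.034 ]] jar [[0.6545 0.0433 0.1   ]] yel [[ 0.6597 -0.0344  0.    ]]
desk edges [[0.5126 0.4201 0.    ]
 [0.3402 0.2673 0.    ]]
```

```bash
cat >> h.py <<'E'
def frame(yaw,pitch=0):
    """carrier-like axes: x along yaw (deg), nose down by pitch (deg), z up"""
    a,b=np.radians([yaw,pitch]); d=np.array([np.cos(a),np.sin(a),0]);u=np.array([0,0,1.])
    x=np.cos(b)*d-np.sin(b)*u; z=np.sin(b)*d+np.cos(b)*u
    return np.c_[x,np.cross(z,x),z]
def tool(C,s):  # tool z=-carrier z, tool x = s*carrier x
    return np.c_[s*C[:,0],-s*C[:,1],-C[:,2]]
CH=np.array([.4915,.026,.150]);CY=-91.3
E
python3 - <<'E'
from h import *
np.set_printoptions(precision=2,suppress=True)
for s in(1,-1):
    P=frame(161.8); tip=np.array([.4365,.387,0]); g=tip-.020*P[:,0]
    L=frame(CY); lay=np.array([.46,.22,0])
    F=frame(CY,25); fin=CH-.045*F[:,0]+.016*F[:,2]-.019*F[:,2]
    for n,p,R in(('g',g+[0,0,.01],tool(P,s)),('gup',g+[0,0,.15],tool(P,s)),('lay',lay+[0,0,.01],tool(L,s)),('layup',lay+[0,0,.15],tool(L,s)),('regrip',lay+[0,.09,.01],tool(L,s)),('fin',fin,tool(F,s)),('pre',fin-.09*F[:,0],tool(F,s)),('prehi',fin-.09*F[:,0]+.05*F[:,2],tool(F,s))):
        print(s,n,p,solver.solve_ik(p,R))
E
```

```text
1 g [0.46 0.38 0.01] [-0.48  0.83 -0.42  1.77  0.52  0.65  0.06]
1 gup [0.46 0.38 0.15] [-0.25  0.73 -0.83  1.66  0.61  1.03 -0.03]
1 lay [0.46 0.22 0.01] [ 0.17  1.04 -1.15  2.    1.19  1.02  1.51]
1 layup [0.46 0.22 0.15] [ 0.2   0.75 -1.15  1.89  0.8   1.05  1.83]
1 regrip [0.46 0.31 0.01] [-0.    1.08 -1.15  1.87  1.17  1.07  1.46]
1 fin [0.49 0.07 0.17] [-0.06  0.49  0.21  1.97 -0.72  0.88 -2.51]
1 pre [0.49 0.15 0.2 ] [-0.19  0.43  0.16  1.93 -0.68  0.88 -2.74]
1 prehi [0.49 0.13 0.25] [-0.16  0.37  0.18  1.87 -0.61  0.99 -2.79]
-1 g [0.46 0.38 0.01] [-0.77  0.79  0.07  1.78 -0.09  0.57 -2.54]
-1 gup [0.46 0.38 0.15] [-0.54  0.62 -0.31  1.67  0.23  0.89 -2.83]
-1 lay [0.46 0.22 0.01] [-0.33  0.73 -0.24  2.01  0.38  0.44 -0.88]
-1 layup [0.46 0.22 0.15] [ 0.02  0.6  -0.78  1.89  0.54  0.87 -1.06]
-1 regrip [0.46 0.31 0.01] [-0.44  0.77 -0.3   1.88  0.41  0.54 -1.04]
-1 fin [0.49 0.07 0.17] [ 0.5   0.55 -0.61  1.95 -0.2   0.71  0.1 ]
-1 pre [0.49 0.15 0.2 ] [ 0.39  0.5  -0.68  1.92 -0.17  0.72 -0.11]
-1 prehi [0.49 0.13 0.25] [ 0.44  0.44 -0.68  1.86 -0.21  0.86 -0.07]
```

Run:
```python
from h import *
np.set_printoptions(precision=4,suppress=True)
P=frame(161.8); tip=np.array([.4365,.387,0]); g=tip-.020*P[:,0]; R=tool(P,1)
bot.move_straight(readout.current_tool_pos()+[0,0,.1],max_speed=.3)
bot.move_ptp(g+[0,0,.25],R)
bot.move_straight(g+[0,0,.08],max_speed=.25)
c=bot.move_straight(g+[0,0,.010],max_speed=.1,until_force=8)
print(readout.current_t(),c,readout.current_tool_pos(),readout.current_qpos())
a=grab('top')['image'][150:270,130:230]; b=grab('scene')['image'][220:340,100:200]
cv2.imwrite('pics/m2.png',cv2.resize(np.hstack([a,b]),None,fx=4,fy=4,interpolation=cv2.INTER_CUBIC))
```

```text
5.85 False [0.4557 0.3813 0.0105] [-0.3286  0.8988 -0.692   1.7629  0.7894  0.7797 -0.1729]
```

View pics/m2.png

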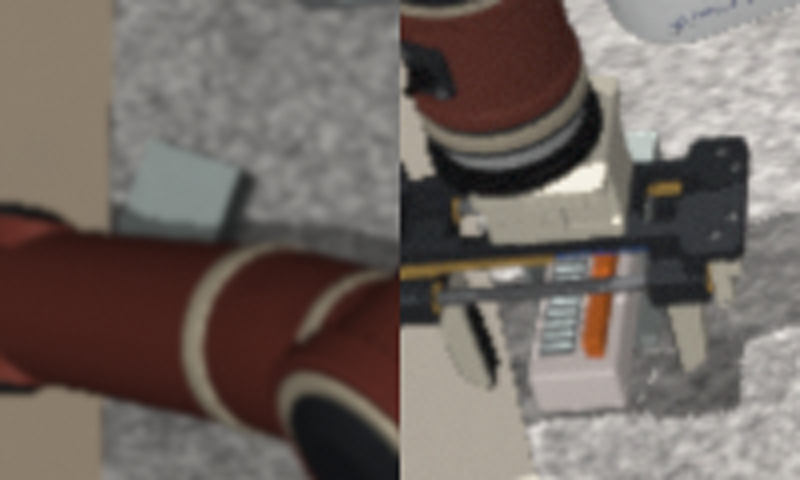

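The fingers straddle the nose at scene crop (470,330) and (690,330), with the nose at (580,385) between them. I close and pull.

Run:
```python
from h import *
np.set_printoptions(precision=4,suppress=True)
P=frame(161.8); R=tool(P,1); L=frame(CY)
bot.gripper_close(40); print('open',readout.current_opening(),readout.current_force())
p=readout.current_tool_pos()
c=bot.move_straight(p+.10*P[:,0],max_speed=.1,until_force=40)
print(c,readout.current_tool_pos(),readout.current_force(),readout.current_opening())
if not c:
    bot.move_straight(p+.10*P[:,0]+[0,0,.10],max_speed=.15)
    bot.move_ptp([.46,.20,.10],tool(L,1))
    print(readout.current_t(),readout.current_tool_pos(),readout.current_qpos())
    cv2.imwrite('pics/s3.png',grab('scene')['image'])
```

```text
open 0.46912867589779095 [-1.3288 -0.7445 -0.3041]
False [0.3613 0.4117 0.0098] [ 0.4088  0.1368 -1.394 ] 0.4726751955309945
10.425 [0.4598 0.2004 0.0998] [ 0.2635  0.9072 -1.2638  1.9608  1.0023  1.0991  1.6687]
```

View pics/s3.png

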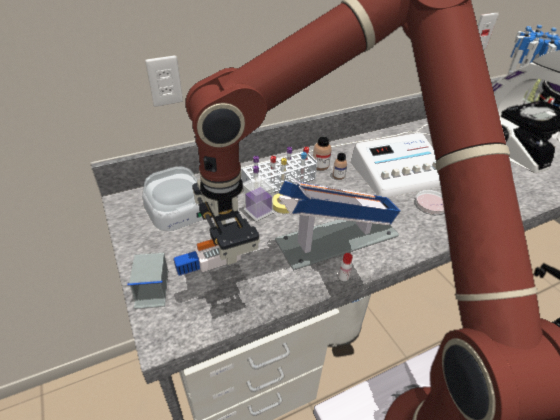

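The carrier is held level, with the blue grip at (188,262) and the nose toward the chute. I lay it down and let go.

Run:
```python
from h import *
np.set_printoptions(precision=4,suppress=True)
p=readout.current_tool_pos()
bot.move_straight([p[0],p[1],.03],max_speed=.15)
c=bot.move_straight([p[0],p[1],.0068],max_speed=.05,until_force=5)
print(c,readout.current_tool_pos(),readout.current_force())
bot.ungrasp(); bot.wait(.3)
p=readout.current_tool_pos(); bot.move_straight([p[0],p[1],.16],max_speed=.3)
q=readout.current_qpos(); bot.move_ptp([.46,.40,.22],tool(frame(CY),-1))
print(readout.current_t(),readout.current_qpos())
a=grab('top','t4.png')['image'][120:280,150:420];b=grab('scene','s4.png')['image'][140:300,110:380]
cv2.imwrite('pics/m4.png',cv2.resize(np.vstack([a,b]),None,fx=1.85*1,fy=1.85,interpolation=cv2.INTER_CUBIC))
```

```text
True [0.4595 0.1999 0.006 ] [-0.6441 -0.2526  4.9809]
15.875 [-0.4882  0.5823 -0.4391  1.5379  0.2679  1.0827 -1.0131]
```

View pics/m4.png

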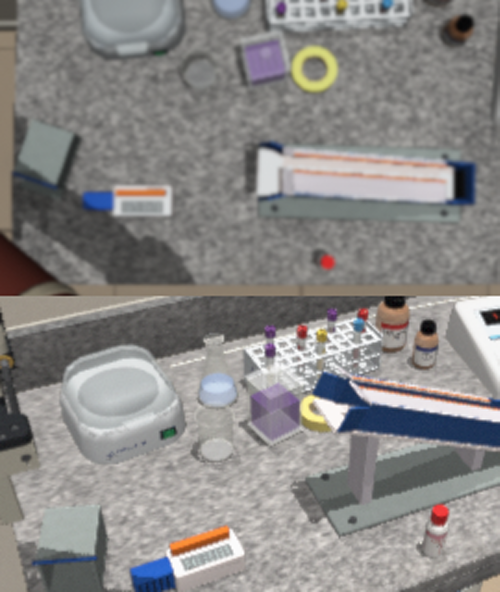

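The carrier lies flat and free (top crop: grip (97,200), rib (140,192)). I measure it against the known grasp to get the camera bias, and fit the chute's lines.

Run:
```python
from h import *
np.set_printoptions(precision=4,suppress=True)
dt=grab('top');ds=grab('scene')
def mask(d,lo,hi,b):
    h=cv2.cvtColor(d['image'],cv2.COLOR_BGR2HSV); m=cv2.inRange(h,lo,hi); z=np.zeros_like(m); x0,y0,x1,y1=b; z[y0:y1,x0:x1]=m[y0:y1,x0:x1]; return z
def big(z):
    n,l,s,c=cv2.connectedComponentsWithStats(z); i=1+np.argmax(s[1:,4]); return np.argwhere(l==i)[:,::-1].astype(np.float32)
OR=((4,90,100),(18,255,255)); BL=((105,120,80),(125,255,255))
for nm,d,b in(('top',dt,(190,200,260,250)),('scene',ds,(160,250,260,320))):
    q=big(mask(d,*OR,b)); w=onz(d,cv2.boxPoints(cv2.minAreaRect(q)),.047); print(nm,'rib',onz(d,[q.mean(0)],.047)[0],w[:,:2].tolist())
    q=big(mask(d,*BL,b)); w=onz(d,cv2.boxPoints(cv2.minAreaRect(q)),.032); print(nm,'grip',onz(d,[q.mean(0)],.032)[0],w[:,:2].tolist())
# slit edges: per column, orange rows split in upper/lower
for nm,d,b in(('top',dt,(295,190,408,230)),('scene',ds,(295,180,408,225))):
    z=mask(d,(3,60,100),(20,255,255),b); n,l,s,c=cv2.connectedComponentsWithStats(z)
    for i in range(1,n):
        if s[i,4]>25:
            q=np.argwhere(l==i)[:,::-1].astype(np.float32); vx,vy,x0,y0=cv2.fitLine(q,cv2.DIST_HUBER,0,.01,.01).ravel()
            e=[(x,y0+(x-x0)*vy/vx) for x in(q[:,0].min()-.5,q[:,0].max()+.5)]
            print(nm,'slit edge',s[i],onz(d,e[:1],.187)[0],onz(d,e[1:],.0857)[0])
# chute walls in top view: blue columns profile of image rows
im=dt['image'].astype(int); y,x=200,345
print('col345 BGR',[tuple(im[r,345]) for r in range(195,236,1)])
```

```text
top rib [0.4724 0.2181 0.047 ] [[0.47704713240426244, 0.2534453157326724], [0.4771632057955907, 0.18701342658591702], [0.4692193582674442, 0.18694041866141986], [0.46909180155004027, 0.2533361170576501]]
top grip [0.461  0.2835 0.032 ] [[0.47239340668305946, 0.3043006736801209], [0.4724857732679245, 0.2637804873838742], [0.44836307317025226, 0.2634445841093893], [0.4482418468693412, 0.3039002090825653]]
scene rib [0.4627 0.2219 0.047 ] [[0.4718778913484237, 0.2556248079629242], [0.472430112836205, 0.18444902509014968], [0.453763014628992, 0.1866684749661405], [0.45371613910762293, 0.25673100788475867]]
scene grip [0.4464 0.285  0.032 ] [[0.46669231531354444, 0.30689765008562325], [0.46675042768466174, 0.26096178002449205], [0.42227969409491245, 0.26343510908000056], [0.4229741176805463, 0.3077059689333816]]
top slit edge [309 203  82   8 141] [0.5142 0.0076 0.187 ] [ 0.5072 -0.2094  0.0857]
top slit edge [309 212  49   4  58] [0.4931 0.0076 0.187 ] [ 0.4925 -0.1236  0.0857]
scene slit edge [301 184  74  13  89] [0.5083 0.0069 0.187 ] [ 0.503  -0.2087  0.0857]
scene slit edge [304 189
[... 1391 characters left out ...]
int64(201), np.int64(195), np.int64(200)), (np.int64(202), np.int64(197), np.int64(202)), (np.int64(201), np.int64(196), np.int64(201)), (np.int64(202), np.int64(196), np.int64(199)), (np.int64(201), np.int64(195), np.int64(196)), (np.int64(189), np.int64(184), np.int64(183)), (np.int64(151), np.int64(147), np.int64(145)), (np.int64(115), np.int64(114), np.int64(109)), (np.int64(113), np.int64(115), np.int64(107)), (np.int64(120), np.int64(122), np.int64(114)), (np.int64(123), np.int64(125), np.int64(117)), (np.int64(124), np.int64(127), np.int64(119)), (np.int64(124), np.int64(127), np.int64(119)), (np.int64(125), np.int64(127), np.int64(119)), (np.int64(125), np.int64(128), np.int64(120))]
```

```bash
sed -i 's/CY=-91.3/CY=-91.8/' h.py
python3 - <<'E'
from h import *
np.set_printoptions(precision=4,suppress=True)
R=tool(frame(CY),-1); g=np.array([.4603,.2865,0])
bot.move_ptp(g+[0,0,.10],R)
c=bot.move_straight(g+[0,0,.007],max_speed=.12,until_force=8); print(c)
bot.gripper_close(10); print(readout.current_opening(),readout.current_tool_pos(),readout.current_force())
bot.ungrasp(); bot.move_straight(g+[0,0,.12],max_speed=.3); bot.move_ptp(np.array([.46,.42,.22]),R)
print(readout.current_t())
dt=grab('top')
h=cv2.cvtColor(dt['image'],cv2.COLOR_BGR2HSV)
def m(lo,hi):
    z=np.zeros(h.shape[:2],np.uint8); z[195:250,180:265]=cv2.inRange(h,lo,hi)[195:250,180:265]
    n,l,s,c=cv2.connectedComponentsWithStats(z); return np.argwhere(l==1+np.argmax(s[1:,4]))[:,::-1].astype(np.float32)
for n,lo,hi,z in(('rib',(4,90,100),(18,255,255),.047),('grip',(105,120,80),(125,255,255),.032)):
    q=m(lo,hi); print(n,onz(dt,[q.mean(0)],z)[0],onz(dt,cv2.boxPoints(cv2.minAreaRect(q)),z)[:,:2].tolist())
    vx,vy,x0,y0=cv2.fitLine(q,cv2.DIST_L2,0,.01,.01).ravel(); e=onz(dt,[(x0,y0),(x0+20*vx,y0+20*vy)],z); v=(e[1]-e[0])[:2]; v*=-np.sign(v[1]); print('yaw',np.degrees(np.arctan2(v[1],v[0])))
E
```

```text
False
0.2830534323116489 [0.4603 0.2865 0.007 ] [ 0.7696 -0.318  -0.2669]
21.1417
rib [0.472  0.2205 0.047 ] [[0.47704713240426244, 0.2534453157326724], [0.4771632057955907, 0.18701342658591702], [0.4692193582674442, 0.18694041866141986], [0.46909180155004027, 0.2533361170576501]]
yaw -90.62746824183225
grip [0.4613 0.2841 0.032 ] [[0.47239340668305946, 0.3043006736801209], [0.4724857732679245, 0.2637804873838742], [0.44836307317025226, 0.2634445841093893], [0.4482418468693412, 0.3039002090825653]]
yaw -88.09836224000344
```

Top view measurements (about +2.5 mm) and scene view (about −2 mm) bracket the robot-known grasp, and both corrected views put the slit at x≈0.501. I regrasp the blue grip and go to the pre-insertion pose.

```bash
sed -i 's/CH=np.array(.*);CY/CH=np.array([.490,.0253,.150]);CY/' h.py
cat >> h.py <<'E'
F=frame(CY,25)
def cp(x,off,y=0,CF=None):  # TCP for carrier centre at chute x, underside off above floor, lateral y
    return CH+(x-.0455)*F[:,0]+y*F[:,1]+(.007+off)*F[:,2]
E
python3 - <<'E'
from h import *
np.set_printoptions(precision=4,suppress=True)
R=tool(frame(CY),-1); g=np.array([.4603,.2865,0])
bot.move_ptp(g+[0,0,.10],R)
bot.move_straight(g+[0,0,.007],max_speed=.12,until_force=8)
bot.gripper_close(40); print(readout.current_opening(),readout.current_tool_pos())
bot.move_straight(g+[0,0,.25],max_speed=.2)
RF=tool(F,-1)
bot.move_ptp(cp(-.110,.06),RF)
bot.move_straight(cp(-.108,.003),max_speed=.12)
print(readout.current_t(),readout.current_tool_pos()-cp(-.108,.003),readout.current_qpos(),readout.current_force())
a=grab('top','t5.png')['image'][150:270,250:390];b=grab('scene','s5.png')['image'][130:250,200:340]
cv2.imwrite('pics/m5.png',cv2.resize(np.vstack([a,b]),None,fx=2.5,fy=2.5,interpolation=cv2.INTER_CUBIC))
E
```

```text
0.2737653267460263 [0.4603 0.2865 0.007 ]
26.6917 [-0.      0.0014  0.0004] [ 0.3567  0.4682 -0.6584  1.8915 -0.2052  0.7627 -0.1185] [ 0.3384  0.4195 -1.0859]
```

View pics/m5.png

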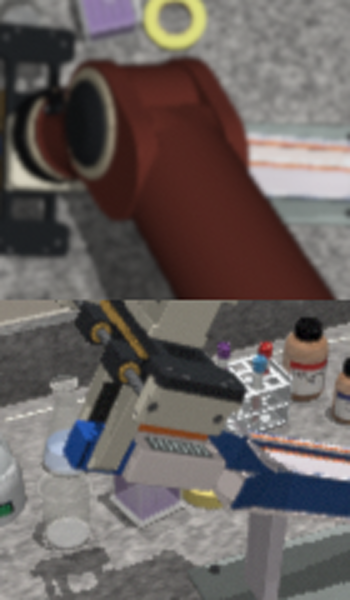

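The scene crop shows the carrier tilted with its nose at about (225,490) right ahead of the sill, rib at (175,433). The top view is blocked by the arm. A numeric check: projected rib vs its orange mask, and the same for the slit.

Run:
```python
from h import *
np.set_printoptions(precision=1,suppress=True)
d=grab('scene'); C=readout.current_tool_pos()+.0455*F[:,0]+(.016-.007)*F[:,2]
q=lambda O,l: proj(d,[O+F@np.array(v) for v in l])
print('rib pred: rear L,R, front L,R top; front R bottom\n',q(C,[(-.015,.016,.031),(-.015,.006,.031),(.057,.016,.031),(.057,.006,.031),(.057,.006,.016)]))
print('nose top R corner, bottom R',q(C,[(.065,-.022,.016),(.065,-.022,-.016)]))
print('slit pred L,R start, L,R end\n',q(CH,[(0,.0195,.041),(0,.0025,.041),(.24,.0195,.041),(.24,.0025,.041)]))
print('sill edge R top/bot',q(CH,[(-.03,-.032,.034),(-.03,-.032,0),(0,-.03,.041),(.24,-.03,.041)]))
h=cv2.cvtColor(d['image'],cv2.COLOR_BGR2HSV); m=cv2.inRange(h,(3,90,100),(20,255,255))
for x in range(254,290,3):
    r=np.where(m[170:200,x])[0]; print(x,r.min()+170 if len(r) else None,r.max()+170 if len(r) else None,end=' | ')
m=cv2.inRange(h,(3,60,100),(20,255,255))
print()
for x in range(300,376,8): print(x,np.where(m[175:215,x])[0]+175,end=' | ')
a=d['image'][160:220,240:400]; cv2.imwrite('pics/m6.png',cv2.resize(a,None,fx=5,fy=5,interpolation=cv2.INTER_CUBIC))
```

```text
rib pred: rear L,R, front L,R top; front R bottom
 [[254.  172. ]
 [255.9 174.8]
 [283.4 177.2]
 [285.4 179.9]
 [282.4 185.8]]
nose top R corner, bottom R [[291.2 194.1]
 [284.5 206.5]]
slit pred L,R start, L,R end
 [[300.2 183.6]
 [303.7 188.1]
 [375.2 196.4]
 [379.1 200.5]]
sill edge R top/bot [[298.3 198.6]
 [291.1 211.6]
 [310.6 197. ]
 [386.8 208.4]]
254 None None | 257 179 182 | 260 180 182 | 263 180 183 | 266 181 183 | 269 181 183 | 272 182 184 | 275 182 184 | 278 183 185 | 281 183 185 | 284 None None | 287 None None | 
300 [] | 308 [185 189 190] | 316 [186 191] | 324 [187 188 192] | 332 [189] | 340 [190 195] | 348 [191 192 196] | 356 [193 197] | 364 [194 195 198 199] | 372 [195 196 200] |
```

View pics/m6.png

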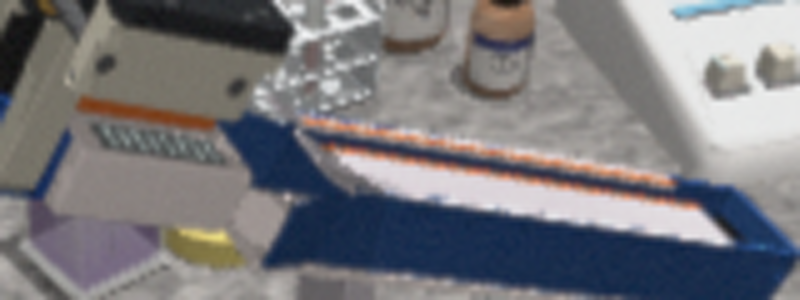

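The scene crop and numbers agree: rib base predicted 185.8 vs observed 185.5 px, slit edges within 0.5 px (about 1 mm). The tilt matches too, so I insert with force guarding.

Run:
```python
from h import *
np.set_printoptions(precision=4,suppress=True)
def st(n): print(n,readout.current_t(),F.T@(readout.current_tool_pos()-CH)+[.0455,0,-.007],F.T@readout.current_force())
c=bot.move_straight(cp(-.060,.0025),max_speed=.06,until_force=10); st(c)
if not c: c=bot.move_straight(cp(-.003,.0015),max_speed=.05,until_force=12); st(c)
a=grab('scene')['image'][130:250,220:380]; cv2.imwrite('pics/m7.png',cv2.resize(a,None,fx=4,fy=4,interpolation=cv2.INTER_CUBIC))
```

```text
False 27.7917 [-0.0606 -0.      0.0025] [ 0.1736  0.1567 -0.8031]
False 29.0833 [-0.0035  0.      0.0015] [-0.3291 -0.1243 -1.6633]
```

View pics/m7.png

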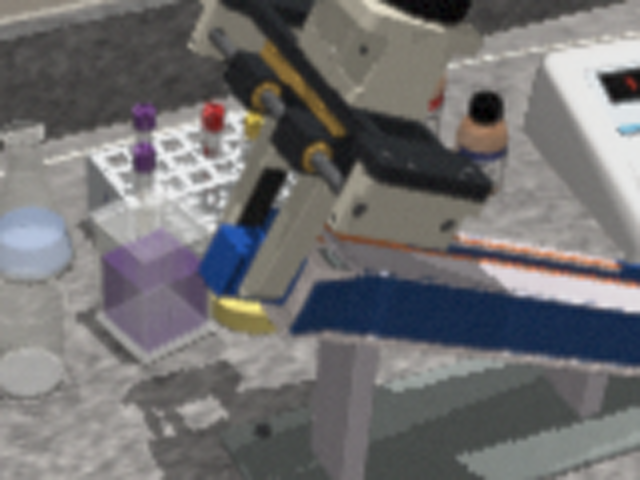

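The nose is inside the channel with no contact force, and the blue grip at (230,260) is still held outside the sill. I release.

Run:
```python
from h import *
np.set_printoptions(precision=4,suppress=True)
bot.ungrasp(); bot.wait(1.0); print(readout.current_t(),readout.current_force())
a=grab('scene')['image'][130:250,220:420]
bot.move_straight(readout.current_tool_pos()-.04*F[:,0]+.08*F[:,2],max_speed=.2)
bot.move_ptp([.46,.38,.30],tool(frame(CY),-1)); print(readout.current_t())
b=grab('scene','s8.png')['image'][130:250,220:420]; t=grab('top','t8.png')['image'][150:270,240:440]
cv2.imwrite('pics/m8.png',cv2.resize(np.vstack([a,b,t]),None,fx=1.66,fy=1.66,interpolation=cv2.INTER_CUBIC))
```

```text
31.2917 [ 0.1041 -0.2239  0.3196]
33.1667
```

View pics/m8.png

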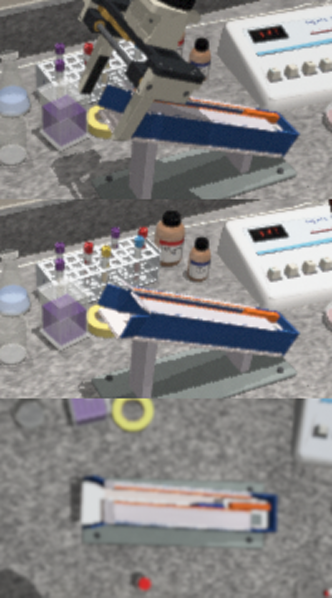

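The carrier has slid down (rib at about (250,507) in the top part, by the stop). I check numerically that it is home.

Run:
```python
from h import *
np.set_printoptions(precision=1,suppress=True)
for n in('top','scene'):
    d=grab(n); print(n,'pred rib rear/front',proj(d,[CH+F@np.array(v) for v in((.201,.011,.047),(.273,.011,.047))]))
    h=cv2.cvtColor(d['image'],cv2.COLOR_BGR2HSV); m=cv2.inRange(h,(4,170,130),(18,255,255)); m[:180]=0;m[235:]=0;m[:,:290]=0;m[:,420:]=0
    k,l,s,c=cv2.connectedComponentsWithStats(m); i=1+np.argmax(s[1:,4]); print(s[i],c[i])
```

```text
top pred rib rear/front [[379.9 213.8]
 [402.4 215.5]]
[379 214  23   3  51] [389.  214.8]
scene pred rib rear/front [[367.6 194.6]
 [387.1 198. ]]
[366 196  22   8  76] [377.5 198.7]
```

Run:
```python
from h import *
print(readout.current_t(),readout.current_qvel().__abs__().max() if hasattr(readout.current_qvel(),'max') else readout.current_qvel()); job.finish_job()
```

```text
33.3667 0.01090012225353012
the job is handed in; nothing more can be done
```

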